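# Put three gift-set goods into their own pulp nests

## Task

On the packing table a small wine bottle, a jam jar and a flat tin have each been put on a pulp nest that was made for one of the others. Put each one home in the nest whose pocket has its shape, standing upright and fully down on the pocket's floor; park whichever you move first near the middle of the empty cardboard pad, standing upright and let go, while you make room. Set things down rather than drop them, never tip them over, and leave the tape roll, the carton and the tissue box where they are.

Things in the scene. Friction and masses are not known exactly. Their poses are not given: they have to be found in the camera images.
- bottle: Small dark-glass wine bottle with white label and silver foil neck, standing upright, about 0.33 kg. Body 48 mm diameter up to 85 mm, then tapering; neck cylinder 27 mm diameter from 130 to 175 mm; total height 176 mm. Grip it by the foil neck (about 150 mm above its base). Origin: centre of its underside; z up along the bottle. At the start it stands loosely in the jar's nest.
- jar: Round amber-brown jam jar with white label and steel lid, upright, about 0.32 kg. Diameter 66 mm up to 66 mm, lid diameter 61 mm above that; total height 82 mm. Origin: centre of its underside; z up. At the start it stands across the tin's nest, on the rim of the pocket (14 mm above the table).
- tin: Flat rectangular metal tin standing on edge, about 0.16 kg: 90 mm long (its x), 30 mm wide (its y), 70 mm high. Origin: centre of its underside; z up. At the start it stands across the bottle's nest, on the rim of the pocket (14 mm above the table).
- nest_bottle: Fixed block of tan moulded pulp, 136 mm (its x) by 104 mm (its y) by 14 mm high, with one pocket in the middle of its top, 10 mm deep (pocket floor 4 mm above the underside, darker brown). The bottle's nest: the pocket is the small round one, 62 mm diameter. Origin: centre of the block's underside (z = 0 on the table); z up.
- nest_jar: Fixed block of tan moulded pulp, 136 mm (its x) by 104 mm (its y) by 14 mm high, with one pocket in the middle of its top, 10 mm deep (pocket floor 4 mm above the underside, darker brown). The jar's nest: the pocket is the large round one, 80 mm diameter. Origin: centre of the block's underside (z = 0 on the table); z up.
- nest_tin: Fixed block of tan moulded pulp, 136 mm (its x) by 104 mm (its y) by 14 mm high, with one pocket in the middle of its top, 10 mm deep (pocket floor 4 mm above the underside, darker brown). The tin's nest: the pocket is oblong, 104 mm along the block's x and 44 mm along its y. Origin: centre of the block's underside (z = 0 on the table); z up.
- pad: Fixed flat cardboard pad, 136 mm (its x) by 104 mm (its y) by 4 mm thick, no pocket, empty: the free spot for parking. Origin: centre of its underside; its top is at z = 4 mm.
- tape: Bystander: yellow roll of tape lying flat, 96 mm outer diameter, 48 mm high, loose. Origin: centre of its underside.
- carton: Bystander: closed cardboard carton, 90 (x) by 120 (y) by 70 mm high, loose. Origin: centre of its underside.
- dispenser: Bystander: red and white tissue box, 90 (x) by 180 (y) by 55 mm high, loose. Origin: centre of its underside.
Things that resemble listed ones, but are neither listed nor needed, are in the scene too. Of the things that look like the bottle, the middle-sized one is meant.

How it is judged:
By the outcome, as a careful person would: the job done as asked, in the order asked, and still so for the second after the job is handed in, with the robot touching nothing.
It also fails if it takes over 141 s, if anything falls off the work surface, if the arm or the gripper's body presses on something with over 40 N, if the wrist force passes 120 N, or if a joint passes its speed limit or range.

## Robot

A 6-joint arm with a two-finger parallel gripper is mounted at the origin on the work surface. World frame = base frame: x ahead of the robot, y to its left, z up, the work surface at z = 0. Lengths are in mm, angles in degrees, forces in N, time in s.
With the tool pointing down it reaches from about 300 to 850 mm from the base axis. Payload 4.2 kg.
Tool frame: the origin (TCP) lies at the very end of the fingers, on their centre line; the grasp point (between the pads) lies 19 mm behind it (env.tcp_to_grasp is the distance from the TCP to the grasp point, in mm); z points along the fingers, y is the line along which they close (so a half turn about z gives the same grasp; the last joint's range is limited). The gripper opens to 91 mm and grips with 3 to 60 N. Pads are 32 mm wide; open, the fingers measure 118 mm over their backs; the gripper's body (76 mm by 178 mm) begins 60 mm behind the grasp point.
Start: joints at [-1.146, 18.312, 89.639, -0, 72.044, -1.146], TCP at [575.016, 0, 213.976] pointing down, gripper open.
Joint ranges: [-177.97, 177.97], [-48.28, 115.42], [12.27, 149.76], [-77.06, 257.06], [2.81, 150.46], [-146.56, 146.56]. Speed limits (degrees/s): [147.25, 147.25, 180, 180, 180, 180].

## Interface

Orientations are given as [roll, pitch, yaw] about the fixed x, y, z axes, in that order (R = Rz(yaw) Ry(pitch) Rx(roll)).
In Python, from workcell import env gives the robot as it stands.
- The arm moves only by the tool move_arm, never from a script. Its argument "plan" is a list of rows, each a list of 3 entries, a list of its own where there are three numbers: the shift along the world's x, y, z in cm, then the turn about the world's z in degrees, then the closure, from 0 (fully open) to 1 (shut). In form: [[[x, y, z], turn, claw], ...]. A call has 1 to 5 rows; each row shifts and turns the commanded pose from where the row before left it; what a row does not reach is not made up. A row lasts 1/10 s, in which the tool goes at most 50 mm and 8.59 degrees, less where a joint would pass 70% of its speed; a pose out of reach is approached as far as the arm can. A call is refused whole if a number of a shift passes 5 or a number of a turn 8.59, either way. A call with a gripper value outside its range is refused whole. The fingers move at their own pace and stop on an object; "squeeze" is the grip in N (left out, the last holds). Time passes only in rows, so rows that do not move let the fingers close. It gives the time, the measured TCP pose, the force, the opening and the grip force at its end, in the units of the state.
- env.state(): the state, without advancing time (a new reading comes with each control period).
- env.grab_frame(name): name is "scene" or "side" or "wrist"; returns a dict with "frame" (400x640x3 uint8, red, green, blue), "z_map" (400x640 float32, mm along the optical axis (not along the pixel's ray), 0 where there is no reading), "fovy" (degrees; the focal length in pixels is half the picture's height over the tangent of half this angle, whatever the lens; pixels are square), "cx", "cy" (the principal point, pixels), "D" ([k1, k2, p1, p2, k3] as OpenCV has them; the pictures are not rectified), "position" and "orientation" of the camera in the world. Camera axes: x right, y down, z forward; pixel columns grow to the right and rows downward; lengths in mm; the calibration is good to about 2 mm. A picture is of the moment at which its call begins.
- env.job_done(): hands the job in; it is judged then, once.
Trained networks look in a picture, given as the dict that the camera call returned (one of the last four; its "shot" number tells which), for a name from the list of things; names that differ only in an ending like _2 or _b are one class to them, and where a whole thing is asked for, a point or a joint stands for the part that bears it (a point fixed in the world has none). Each returns a list of dicts, best first, with "score" (0 to 1); they miss things now and then, are a little off and sometimes report something else, mostly with a low value. They report only what shows in the picture. A call takes as long as a camera call. They do not tell look-alikes from the thing itself.
- env.search_frame(picture, label): "point" ([column, row] in pixels, amid what is visible of it).
- env.landmark_of(picture, label): "point" ([column, row] in pixels: a listed point, or the origin of a listed thing).
The state is a dict: "time_s": time; "qpos": joint angles; "qvel": joint speeds; "effort": joint torques, N m; "ee_pos": TCP position; "ee_rot": TCP orientation; "force": force on the tool from outside, world axes, zero at the start; "torque": the same for the moment, N m; "gripper_width": finger opening in mm; "gripper_force": force on a finger pad.
Only numpy, scipy, OpenCV 4.12 (cv2) and the standard library are available. Lean on these libraries where they do the work, as an engineer would, in place of code of your own. Each camera call takes 0.05 s, during which the arm holds its last target. There are 200 camera calls.

## Working session

There is one attempt and no reset: what is moved stays moved. The work goes in short steps, Python scripts to look and compute and a tool call to move; the robot and the scene stay as the last step left them, time stands still between calls to the robot, and variables do not carry over. Pictures are saved under pics/ and viewed, at most 14 in all, crops included, and the job is handed in when it is done.

Besides the shell and the picture viewer there is one more tool, called as a command line: name --argument value ..., lists and objects as JSON in quotes. move_arm: Moves the arm, as the interface text tells. Its arguments: {"type":"object","properties":{"plan":{"type":"array","items":{"type":"array"}},"squeeze":{"type":"number"}},"required":["plan"]}

```bash
mkdir -p pics; cat > h.py <<'E'
import numpy as np, cv2
from workcell import env
from scipy.spatial.transform import Rotation as R
def cam(p):
    f=200/np.tan(np.radians(p["fovy"])/2)
    K=np.array([[f,0,p["cx"]],[0,f,p["cy"]],[0,0,1.]])
    o=np.array(p["orientation"],float)
    M=o if o.shape==(3,3) else R.from_euler('xyz',o,degrees=True).as_matrix()
    return K,np.array(p["D"],float),M,np.array(p["position"],float)
def rays(p,uv):
    K,D,M,t=cam(p)
    n=cv2.undistortPoints(np.array(uv,float).reshape(-1,1,2),K,D).reshape(-1,2)
    return np.c_[n,np.ones(len(n))],M,t
def at_z(p,uv,z):
    n,M,t=rays(p,uv); d=n@M.T
    return t+d*((z-t[2])/d[:,2])[:,None]
def cloud(p):
    v,u=np.mgrid[0:400,0:640]
    n,M,t=rays(p,np.c_[u.ravel(),v.ravel()])
    z=p["z_map"].ravel()
    P=(n*z[:,None])@M.T+t
    P[z<=0]=np.nan
    return P.reshape(400,640,3)
def save(p,name): cv2.imwrite("pics/"+name,p["frame"][:,:,::-1])
E
python3 - <<'E'
from h import *
for c in ["scene","side"]:
    p=env.grab_frame(c); save(p,c+"1.png"); np.save(c+".npy",p,allow_pickle=True)
    print(c,p["position"],p["orientation"],p["fovy"])
    for l in ["bottle","jar","tin","nest_bottle","nest_jar","nest_tin","pad"]:
        print(l,[(np.round(r["point"]).tolist(),round(r["score"],2)) for r in env.search_frame(p,l)][:4],[(np.round(r["point"]).tolist(),round(r["score"],2),at_z(p,[r["point"]],0).round()[0,:2].tolist()) for r in env.landmark_of(p,l)][:4])
print(env.state())
E
```

```text
scene [1107.84545124  474.00244339 1027.82247763] [-143.47821292   -0.27045925  133.65482451] 44.569473797565685
bottle [([295.0, 140.0], 0.58), ([284.0, 98.0], 0.57)] [([286.0, 115.0], 0.92, [433.0, -319.0]), ([334.0, 123.0], 0.67, [358.0, -191.0]), ([299.0, 143.0], 0.44, [482.0, -211.0])]
jar [([274.0, 115.0], 0.62)] [([297.0, 179.0], 0.74, [578.0, -122.0])]
tin [([476.0, 242.0], 0.6)] [([471.0, 249.0], 0.9, [437.0, 333.0])]
nest_bottle [([469.0, 257.0], 0.79)] [([471.0, 252.0], 0.61, [445.0, 336.0]), ([373.0, 209.0], 0.28, [511.0, 84.0])]
nest_jar [([275.0, 116.0], 0.7)] [([280.0, 114.0], 0.79, [442.0, -333.0])]
nest_tin [([292.0, 190.0], 0.65), ([283.0, 98.0], 0.6)] [([352.0, 319.0], 0.64, [765.0, 241.0]), ([294.0, 182.0], 0.57, [591.0, -121.0])]
pad [([373.0, 212.0], 0.6)] [([372.0, 212.0], 0.73, [521.0, 90.0])]
side [ 499.08183834 -914.24911073  747.63185596] [-127.14422862   -0.41314229   -4.45856279] 48.27595364759931
bottle [([259.0, 286.0], 0.72), ([282.0, 256.0], 0.62), ([229.0, 234.0], 0.58)] [([233.0, 267.0], 0.84, [364.0, -184.0]), ([286.0, 274.0], 0.78, [485.0, -213.0]
[... 512 characters left out ...]
87, [513.0, 75.0])]
{'time_s': 1.5, 'qpos': array([-1.14697514e+00,  1.83110269e+01,  8.96402502e+01, -1.99221593e-03,
        7.20443516e+01, -1.14619374e+00]), 'qvel': array([-0.00156532, -0.02628264, -0.08929065,  0.00583936,  0.03770957,
       -0.0497031 ]), 'effort': array([ 1.10996684e-04, -4.12345183e+01, -2.32227248e+01,  7.28154648e-02,
        3.77554866e-02,  9.46640846e-07]), 'ee_pos': array([ 5.75002423e+02, -2.10200065e-02,  2.13976199e+02]), 'ee_rot': array([1.79995667e+02, 1.98229467e-03, 8.99998326e+01]), 'force': array([-0.90855159,  0.10711786,  0.5400317 ]), 'torque': array([ 0.00634144, -0.00329427,  0.03784738]), 'gripper_force': 0.0, 'gripper_width': 91.1228946252122}
```

View pics/scene1.png

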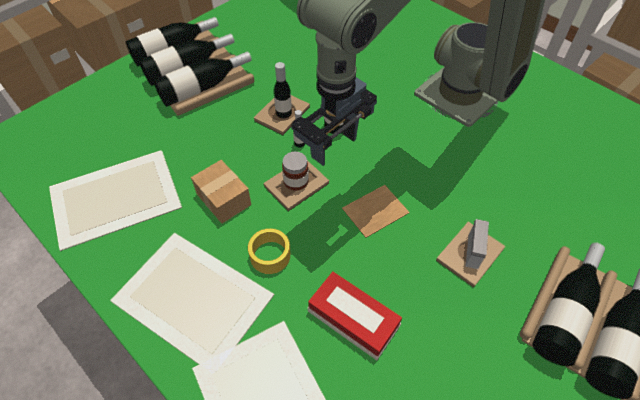

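View pics/side1.png

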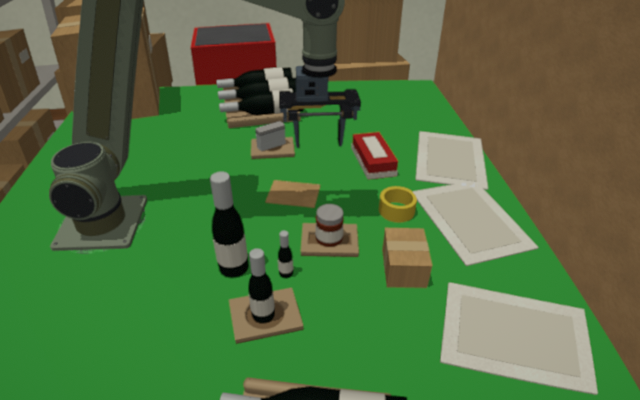

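The side picture shows three upright bottles: large at (229,234), small at (285,262), and a middle-sized one at (260,287) that stands in the nest. The middle-sized one is the one meant. The jar is at (330,225), the tin at (271,137) and the pad at (293,193). I'll measure these from depth and confirm the bottle in an enlarged crop.

```bash
cat > m.py <<'E'
from h import *
import sys
from scipy.optimize import least_squares
def circ(P,r):
    # visible arc; robust fit of the centre with a known radius
    f=lambda c:np.hypot(P[:,0]-c[0],P[:,1]-c[1])-r
    s=least_squares(f,P[:,:2].mean(0)+s0,loss='soft_l1',f_scale=1.5);return s.x.round(1),round(float(np.abs(s.fun).mean()),2)
def near(C,c,r,z0,z1): 
    m=(np.hypot(C[...,0]-c[0],C[...,1]-c[1])<r)&(C[...,2]>z0)&(C[...,2]<z1); return C[m]
def rect(P):
    (c,s,a)=cv2.minAreaRect(P[:,:2].astype(np.float32)); return np.round(c,1),np.round(s,1),round(a,1)
if __name__=="__main__":
  for n in ["scene","side"]:
    p=np.load(n+".npy",allow_pickle=True).item(); C=cloud(p); cp=cam(p)[3]
    print(n)
    for nm,c,hz in [("nb",(447,333),(9,19)),("nj",(442,-333),(9,19)),("nt",(588,-110),(9,19)),("pad",(515,80),(2,8))]:
        P=near(C,c,100,*hz); g=p["frame"].astype(int)
        m=(np.hypot(C[...,0]-c[0],C[...,1]-c[1])<100)&(C[...,2]>hz[0]-(6 if nm!="pad" else 6))&(C[...,2]<hz[1])&(g[...,0]>g[...,1]+12)
        m=cv2.morphologyEx(m.astype(np.uint8),cv2.MORPH_OPEN,np.ones((3,3)))>0
        Q=C[m]; print(nm,len(Q),rect(Q),Q[:,2].mean().round(1))
    for nm,c,rr,z in [("bottle",(442,-328),24,(15,80)),("neck",(442,-328),13.5,(140,172)),("jar",(590,-108),33,(22,74)),("lid",(590,-108),30.5,(84,94)),("big",(364,-184),36,(15,100)),("small",(485,-213),15,(8,40)) ]:
        P=near(C,c,55,*z)
        if len(P)<15: print(nm,len(P));continue
        s0=(P[:,:2].mean(0)-cp[:2]); s0=s0/np.linalg.norm(s0)*rr*.6
        A=near(C,c,60,5,400)
        print(nm,len(P),circ(P,rr),"top",A[:,2].max().round(1))
    P=near(C,(445,336),75,78,90); print("tin top",len(P),rect(P),P[:,2].mean())
    P=near(C,(445,336),75,25,90); print("tin all",len(P),rect(P))
p=np.load("side.npy",allow_pickle=True).item()
cv2.imwrite("pics/crop1.png",cv2.resize(p["frame"][160:350,200:370,::-1],None,fx=3,fy=3,interpolation=cv2.INTER_CUBIC))
E
python3 m.py
```

```text
scene
nb 1401 (array([453. , 338.6]), array([140. , 102.8]), 1.3) 14.3
nj 563 (array([ 441.5, -327.6]), array([139.6, 105.9]), 11.0) 13.5
nt 840 (array([ 594.7, -110. ]), array([107.7, 136.1]), 83.8) 13.9
pad 1100 (array([513.7,  93.1]), array([103.3, 133.9]), 75.8) 5.3
bottle 484 (array([ 437.3, -326.1]), 11.53) top 185.8
neck 93 (array([ 434.9, -326.3]), 1.45) top 185.8
jar 319 (array([ 592. , -112.9]), 1.02) top 102.9
lid 61 (array([ 591.9, -112.9]), 1.4) top 102.9
big 80 (array([ 362.7, -183.4]), 1.41) top 56.6
small 77 (array([ 486.7, -208.9]), 6.78) top 127.8
tin top 494 (array([449.5, 341.3]), array([92.7, 31. ]), 29.0) 84.95796026096998
tin all 814 (array([449.2, 341. ]), array([94.1, 31.5]), 28.7)
side
nb 393 (array([453.4, 331. ]), array([130.4, 107.7]), 3.3) 11.0
nj 1797 (array([ 440.6, -331.5]), array([133.8, 105.7]), 11.0) 12.5
nt 1025 (array([ 594.4, -113.9]), array([104.5, 132. ]), 84.3) 12.5
pad 1004 (array([512.5,  88.1]), array([103.4, 133.2]), 76.4) 3.8
bottle 592 (array([ 436.3, -326.9]), 3.89) top 182.6
neck 181 (array([ 436.6, -326.4]), 0.57) top 182.6
jar 444 (array([ 592.7, -113. ]), 1.04) top 98.9
lid 96 (array([ 593.1, -112.8]), 2.84) top 98.9
big 883 (array([ 364.8, -182. ]), 0.8) top 254.7
small 153 (array([ 486.6, -211.5]), 1.15) top 123.7
tin top 157 (array([450.3, 337.3]), array([91.9, 37.9]), 30.3) 81.64778033106616
tin all 594 (array([450.7, 336.7]), array([93. , 40.5]), 28.7)
```

View pics/crop1.png

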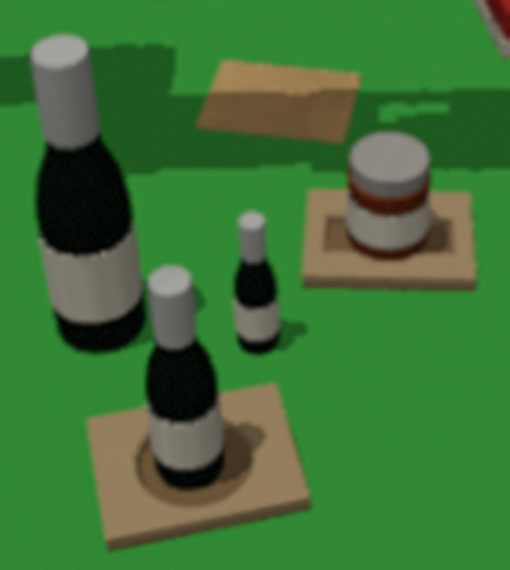

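The crop confirms it: the middle-sized bottle stands in the big round pocket at crop (185,430), with the large one at (90,200) and the small one at (255,290). The jar sits on the oblong pocket. I'll park the tin first, so I move above it now.

move_arm --plan '[[[-1.25,3.4,0.5],-6.1,0],[[-1.25,3.4,0.5],-6.1,0],[[-1.25,3.4,0.5],-6.1,0],[[-1.25,3.4,0.5],-6.1,0],[[-1.25,3.4,0.5],-6.1,0]]'

```text
time_s: 2.0
ee_pos: [511.9, 171.2, 239.3]
ee_rot: [180.0, -0.0, 59.2]
force: [0.0, -0.1, 1.0]
gripper_width: 91.2
gripper_force: 0.0
```

move_arm --plan '[[[-1.25,3.4,0],-6.1,0],[[-1.25,3.4,0],-6.1,0],[[-1.25,3.4,0],-6.1,0],[[-1.25,3.4,0],-6.1,0],[[-1.25,3.3,0],-6.1,0]]'

```text
time_s: 2.5
ee_pos: [449.3, 340.4, 239.1]
ee_rot: [180.0, -0.0, 28.8]
force: [0.8, 0.2, 0.7]
gripper_width: 91.6
gripper_force: 0.0
```

move_arm --plan '[[[0,0,0],0,0],[[0,0,0],0,0],[[0,0,0],0,0]]'

```text
time_s: 2.8
ee_pos: [450.3, 338.2, 238.9]
ee_rot: [180.0, 0.0, 29.0]
force: [-0.1, -0.3, -0.3]
gripper_width: 91.0
gripper_force: 0.0
```

```bash
cat > w.py <<'E'
from m import *
def wrist(name):
    p=env.grab_frame("wrist"); save(p,name+".png"); np.save(name+".npy",p,allow_pickle=True)
    s=env.state(); print(s["time_s"],s["ee_pos"].round(1),s["ee_rot"].round(1),s["gripper_width"].round(1),s["force"].round(1)); return p,cloud(p)
def nestrect(p,C,c,z0=8,z1=20,r=100):
    g=p["frame"].astype(int)
    m=(np.hypot(C[...,0]-c[0],C[...,1]-c[1])<r)&(C[...,2]>z0)&(C[...,2]<z1)&(g[...,0]>g[...,1]+12)
    m=cv2.morphologyEx(m.astype(np.uint8),cv2.MORPH_OPEN,np.ones((3,3)))>0
    return len(C[m]),rect(C[m]),np.median(C[m][:,2]).round(1)
E
python3 - <<'E'
from w import *
p,C=wrist("w1")
print(nestrect(p,C,(453,334)))
P=near(C,(450,339),80,75,92); print("tin",len(P),rect(P),np.median(P[:,2]))
E
```

```text
Traceback (most recent call last):
  File "w.py", line 4, in wrist
    s=env.state(); print(s["time_s"],s["ee_pos"].round(1),s["ee_rot"].round(1),s["gripper_width"].round(1),s["force"].round(1)); return p,cloud(p)
                                                                               ^^^^^^^^^^^^^^^^^^^^^^^^
AttributeError: 'float' object has no attribute 'round'
```

View pics/w1.png

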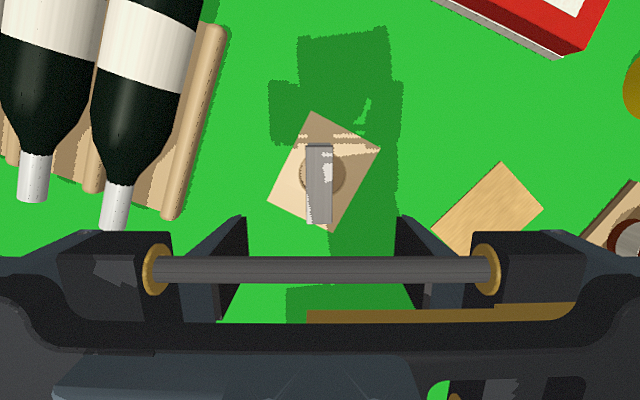

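The wrist view shows the tin at (319,185) on the round-pocket nest, centred between the fingers and aligned with them. The pad is at (490,215). Measuring from this picture.

```bash
sed -i 's/s\["gripper_width"\].round(1)/round(s["gripper_width"],1)/' w.py
python3 - <<'E'
from w import *
p=np.load("w1.npy",allow_pickle=True).item();C=cloud(p)
print(nestrect(p,C,(453,334)),nestrect(p,C,(513,90),1,8))
P=near(C,(450,339),80,75,92); print("tin",len(P),rect(P),np.median(P[:,2]))
E
```

```text
(4791, (array([452.6, 338.3]), array([136.2, 103.1]), 1.6), np.float64(12.8)) (4853, (array([511.9,  93.9]), array([104.8, 136.1]), 75.9), np.float64(3.1))
tin 2068 (array([450.1, 340.9]), array([89.4, 29.8]), 29.4) 82.80383492289289
```

move_arm --plan '[[[0,0.25,-4],0.4,0],[[0,0,-4],0,0],[[0,0,-4],0,0],[[0,0,-3],0,0],[[0,0,-2],0,0]]'

```text
time_s: 3.35
ee_pos: [449.5, 339.5, 66.7]
ee_rot: [180.0, 0.2, 29.3]
force: [0.6, 0.2, -0.1]
gripper_width: 90.8
gripper_force: 0.0
```

move_arm --plan '[[[0,0,-1.5],0,0],[[0,0,-1.4],0,0],[[0,0,0],0,0],[[0,0,0],0,0],[[0,0,0],0,0.3]]'

```text
time_s: 3.85
ee_pos: [450.9, 341.5, 41.0]
ee_rot: [-180.0, -0.1, 29.4]
force: [-0.0, 0.3, 0.7]
gripper_width: 85.9
gripper_force: 0.0
```

move_arm --plan '[[[0,0,0],0,0.5],[[0,0,0],0,0.6],[[0,0,0],0,0.7],[[0,0,0],0,0.8],[[0,0,0],0,0.8]]' --squeeze 20

```text
time_s: 4.35
ee_pos: [450.0, 341.5, 40.0]
ee_rot: [180.0, -0.0, 29.4]
force: [-0.8, -0.1, 0.3]
gripper_width: 46.0
gripper_force: 0.0
```

move_arm --plan '[[[0,0,0],0,0.8],[[0,0,0],0,0.8],[[0,0,0],0,0.8],[[0,0,0],0,0.8],[[0,0,0],0,0.8]]'

```text
time_s: 4.85
ee_pos: [450.0, 341.5, 39.9]
ee_rot: [180.0, 0.0, 29.4]
force: [0.8, 0.1, -0.7]
gripper_width: 29.7
gripper_force: 20.0
```

move_arm --plan '[[[0,0,1],0,0.8],[[0,0,2],0,0.8],[[0,0,2],0,0.8],[[0,0,1],0,0.8],[[0,0,0],0,0.8]]'

```text
time_s: 5.35
ee_pos: [450.8, 342.1, 101.7]
ee_rot: [-180.0, -0.2, 29.4]
force: [-0.1, 0.0, -2.4]
gripper_width: 29.9
gripper_force: 20.0
```

move_arm --plan '[[[0.2,-1,0],-1,0.8],[[0.5,-2,0],-3,0.8],[[0.5,-2,0],-3,0.8],[[0.5,-2,0],-3,0.8],[[0.5,-2,0],-3,0.8]]'

```text
time_s: 5.85
ee_pos: [471.2, 249.6, 98.6]
ee_rot: [179.9, 0.2, 16.2]
force: [0.4, -0.9, -1.2]
gripper_width: 29.9
gripper_force: 20.0
```

move_arm --plan '[[[0.5,-2,0],-3,0.8],[[0.5,-2,0],-3,0.8],[[0.5,-2,0],-3,0.8],[[0.5,-2,0],-3,0.8],[[0.5,-2,0],-3,0.8]]'

```text
time_s: 6.35
ee_pos: [496.0, 149.7, 98.7]
ee_rot: [179.9, 0.2, 1.2]
force: [-0.1, 0.3, -1.9]
gripper_width: 29.9
gripper_force: 20.0
```

move_arm --plan '[[[0.5,-2,0],-3,0.8],[[0.5,-2,0],-3,0.8],[[0.5,-1.9,0],-1.4,0.8],[[0.1,-1,0],0,0.8],[[0,0,0],0,0.8]]'

```text
time_s: 6.85
ee_pos: [512.2, 81.1, 99.1]
ee_rot: [180.0, 0.1, -6.1]
force: [-0.6, 0.2, -2.2]
gripper_width: 29.7
gripper_force: 20.0
```

move_arm --plan '[[[0,0,-1.5],0,0.8],[[0,0,-2],0,0.8],[[0,0,-1.5],0,0.8],[[0,0,-1],0,0.8],[[0,0,0],0,0.8]]'

```text
time_s: 7.35
ee_pos: [511.6, 82.9, 38.6]
ee_rot: [180.0, 0.2, -6.0]
force: [-0.0, 0.6, -2.3]
gripper_width: 30.0
gripper_force: 20.0
```

move_arm --plan '[[[0,1,0],0,0.8],[[0,0,-0.4],0,0.8],[[0,0,-0.2],0,0.8],[[0,0,-0.1],0,0.8],[[0,0,0],0,0.8]]'

```text
time_s: 7.85
ee_pos: [513.0, 92.4, 33.0]
ee_rot: [180.0, -0.0, -6.0]
force: [0.5, -1.0, -2.1]
gripper_width: 29.8
gripper_force: 20.0
```

move_arm --plan '[[[0,0,-0.1],0,0.8],[[0,0,0],0,0.8],[[0,0,0],0,0.8]]'

```text
time_s: 8.15
ee_pos: [513.0, 92.4, 32.0]
ee_rot: [180.0, -0.0, -6.0]
force: [-0.6, 0.1, -1.8]
gripper_width: 29.9
gripper_force: 20.0
```

move_arm --plan '[[[0,0,-0.1],0,0.8],[[0,0,0],0,0.8],[[0,0,0],0,0.8]]'

```text
time_s: 8.45
ee_pos: [513.0, 92.5, 30.9]
ee_rot: [180.0, 0.0, -6.0]
force: [0.2, -1.1, -1.9]
gripper_width: 30.2
gripper_force: 20.0
```

move_arm --plan '[[[0,0,-0.1],0,0.8],[[0,0,0],0,0.8],[[0,0,0],0,0.8]]'

```text
time_s: 8.75
ee_pos: [513.0, 92.5, 29.9]
ee_rot: [180.0, 0.0, -6.0]
force: [-0.6, 0.2, -1.5]
gripper_width: 29.9
gripper_force: 20.0
```

move_arm --plan '[[[0,0,-0.05],0,0.8],[[0,0,0],0,0.8],[[0,0,0],0,0.8]]'

```text
time_s: 9.05
ee_pos: [513.0, 92.5, 29.9]
ee_rot: [180.0, -0.0, -6.0]
force: [-1.4, -0.2, 5.6]
gripper_width: 29.9
gripper_force: 20.0
```

move_arm --plan '[[[0,0,-0.05],0,0.8],[[0,0,0],0,0.8],[[0,0,0],0,0.8]]'

```text
time_s: 9.35
ee_pos: [513.0, 92.5, 29.9]
ee_rot: [-180.0, -0.0, -6.0]
force: [-3.6, -1.2, 9.1]
gripper_width: 29.9
gripper_force: 20.0
```

move_arm --plan '[[[0,0,0.05],0,0.8],[[0,0,0],0,0.6],[[0,0,0],0,0.4],[[0,0,0],0,0.2],[[0,0,0],0,0]]'

```text
time_s: 9.85
ee_pos: [513.0, 92.5, 29.2]
ee_rot: [180.0, 0.0, -6.0]
force: [-0.1, -1.1, 0.2]
gripper_width: 57.5
gripper_force: 0.0
```

move_arm --plan '[[[0,0,0],0,0],[[0,0,0],0,0],[[0,0,0],0,0],[[0,0,1],0,0],[[0,0,3],0,0]]'

```text
time_s: 10.35
ee_pos: [510.9, 92.1, 68.2]
ee_rot: [179.9, 0.3, -6.0]
force: [-0.4, -0.7, -0.1]
gripper_width: 91.1
gripper_force: 0.0
```

move_arm --plan '[[[0,0,4.5],0,0],[[0,0,4.5],0,0],[[0,0,4.5],0,0],[[0,0,4.5],0,0],[[0,0,3],0,0]]'

```text
time_s: 10.85
ee_pos: [513.6, 92.6, 284.0]
ee_rot: [-179.9, -0.3, -6.0]
force: [0.9, -0.3, 0.0]
gripper_width: 91.3
gripper_force: 0.0
```

```bash
python3 - <<'E'
from w import *
p,C=wrist("w2")
P=near(C,(513,92),80,60,85); print("tin",len(P),rect(P),np.median(P[:,2]))
E
```

```text
10.9 [515.7  92.9 288.3] [-179.8   -0.8   -6. ] 90.9 [3.  0.8 3.7]
tin 1579 (array([512.9,  91.8]), array([30.6, 90.7]), 84.5) 72.78825943646723
```

move_arm --plan '[[[-0.5,-3,0],-2.4,0],[[-0.5,-3,0],-2.4,0],[[-0.5,-3,0],-2.4,0],[[-0.5,-3,0],-2.4,0],[[-0.5,-3,0],-2.4,0]]'

```text
time_s: 11.4
ee_pos: [487.4, -58.6, 280.0]
ee_rot: [-180.0, -0.0, -18.1]
force: [-0.4, -1.1, 0.8]
gripper_width: 91.3
gripper_force: 0.0
```

move_arm --plan '[[[-0.6,-3,0],-2.4,0],[[-0.6,-3,0],-2.4,0],[[-0.6,-3,0],-2.4,0],[[-0.6,-3,0],-2.4,0],[[-0.6,-3,0],-2.4,0]]'

```text
time_s: 11.9
ee_pos: [457.4, -208.6, 280.0]
ee_rot: [-180.0, -0.0, -30.1]
force: [0.9, -0.1, 0.6]
gripper_width: 90.8
gripper_force: 0.0
```

move_arm --plan '[[[-0.6,-3,0],-2.4,0],[[-0.6,-3,0],-2.4,0],[[-0.6,-3,0],-2.4,0],[[-0.4,-2.9,0],-2.4,0],[[0,0,0],0,0]]'

```text
time_s: 12.4
ee_pos: [435.2, -329.4, 279.4]
ee_rot: [179.9, -0.0, -39.8]
force: [0.4, -0.1, -0.0]
gripper_width: 91.1
gripper_force: 0.0
```

move_arm --plan '[[[0,0,0],0,0],[[0,0,0],0,0]]'

```text
time_s: 12.6
ee_pos: [436.0, -325.6, 279.7]
ee_rot: [-180.0, 0.0, -39.6]
force: [-0.2, -0.4, 0.1]
gripper_width: 91.0
gripper_force: 0.0
```

```bash
python3 - <<'E'
from w import *
import m
p,C=wrist("w3")
print("nj",nestrect(p,C,(441,-330)),"nt",nestrect(p,C,(594,-112)))
for z in [(140,170),(174,188)]:
    P=near(C,(436,-326),40,*z); print(len(P),P[:,:2].mean(0).round(1), rect(P) if len(P)>5 else 0)
P=near(C,(436,-326),40,140,172); m.s0=np.array([0,0.]); print(circ(P,13.5))
E
```

```text
12.65 [ 436.1 -325.5  279.7] [-180.     0.   -39.5] 91.4 [ 0.6  0.5 -0.2]
nj (3538, (array([ 439.5, -328.1]), array([135.6, 103.2]), 10.8), np.float64(12.8)) nt (2957, (array([ 594.3, -110.1]), array([107.1, 136. ]), 84.2), np.float64(12.7))
138 [ 443.9 -332.5] (array([ 442.6, -331.2]), array([25. ,  8.3]), 50.9)
594 [ 436.2 -326. ] (array([ 436. , -325.6]), array([25.9, 25.8]), 50.1)
(array([ 435.3, -325.3]), 0.13)
```

View pics/w3.png

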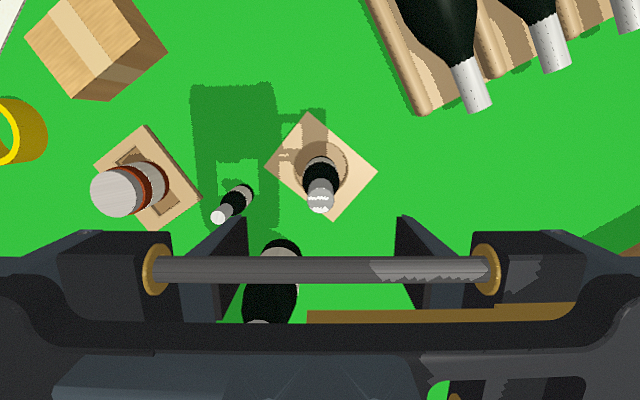

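The middle bottle is centred below at (320,200) and its neck is at world (436,-326). The small bottle at (235,205) and the large one at (270,285) are clear of the fingers. Descending to grip the neck.

move_arm --plan '[[[0,0,-4],0,0],[[0,0,-4],0,0],[[0,0,-3],0,0],[[0,0,-2],0,0],[[0,0,-1.5],0,0]]'

```text
time_s: 13.15
ee_pos: [435.7, -324.9, 133.1]
ee_rot: [-180.0, 0.1, -39.5]
force: [0.1, 0.7, -0.4]
gripper_width: 91.2
gripper_force: 0.0
```

move_arm --plan '[[[0,0,0],0,0],[[0,0,0],0,0.3],[[0,0,0],0,0.5],[[0,0,0],0,0.6],[[0,0,0],0,0.7]]' --squeeze 25

```text
time_s: 13.65
ee_pos: [436.4, -326.7, 135.3]
ee_rot: [180.0, -0.1, -39.6]
force: [-0.8, 0.9, 0.1]
gripper_width: 61.9
gripper_force: 0.0
```

move_arm --plan '[[[0,0,0],0,0.8],[[0,0,0],0,0.85],[[0,0,0],0,0.85],[[0,0,0],0,0.85],[[0,0,0],0,0.85]]'

```text
time_s: 14.15
ee_pos: [436.0, -326.4, 134.4]
ee_rot: [180.0, 0.0, -39.6]
force: [-0.0, 0.7, 0.3]
gripper_width: 25.7
gripper_force: 25.0
```

move_arm --plan '[[[0,0,0],0,0.85],[[0,0,0],0,0.85],[[0,0,0],0,0.85]]'

```text
time_s: 14.45
ee_pos: [436.0, -326.4, 134.4]
ee_rot: [180.0, 0.0, -39.6]
force: [0.4, -0.6, -1.0]
gripper_width: 25.7
gripper_force: 25.0
```

move_arm --plan '[[[0,0,1],0,0.85],[[0,0,2],0,0.85],[[0,0,3],0,0.85],[[0,0,3],0,0.85],[[0,0,3],0,0.85]]'

```text
time_s: 14.95
ee_pos: [435.6, -326.2, 255.7]
ee_rot: [180.0, 0.1, -39.6]
force: [0.9, 0.2, -2.4]
gripper_width: 25.9
gripper_force: 25.0
```

move_arm --plan '[[[0,0,2],0,0.85],[[0.5,0,1],0,0.85],[[1,0.5,0],0,0.85],[[1,1,0],1,0.85],[[1,1.5,0],2,0.85]]'

```text
time_s: 15.45
ee_pos: [471.5, -295.4, 282.4]
ee_rot: [-180.0, 0.2, -36.5]
force: [0.2, -0.4, -3.1]
gripper_width: 26.0
gripper_force: 25.0
```

move_arm --plan '[[[1,2,0],2.5,0.85],[[1,2.5,0],2.5,0.85],[[0.5,2.5,0],2.5,0.85],[[0,2.5,0],2.5,0.85],[[0,2.5,0],2.5,0.85]]'

```text
time_s: 15.95
ee_pos: [496.0, -174.0, 282.3]
ee_rot: [-180.0, 0.2, -23.9]
force: [0.1, 1.1, -4.0]
gripper_width: 26.0
gripper_force: 25.0
```

move_arm --plan '[[[0,2.5,0],2.5,0.85],[[0,2.5,0],2.5,0.85],[[0,2.5,0],2.5,0.85],[[0,2.5,0],2.5,0.85],[[0,2.5,0],2.5,0.85]]'

```text
time_s: 16.45
ee_pos: [495.4, -49.2, 282.6]
ee_rot: [-180.0, 0.2, -11.4]
force: [0.0, -0.1, -3.6]
gripper_width: 25.7
gripper_force: 25.0
```

move_arm --plan '[[[0,2.5,0],2.5,0.85],[[0,2.5,0],2.5,0.85],[[0,2.5,0],2.5,0.85],[[0,2.5,0],2.5,0.85],[[0,2.5,0],2.5,0.85]]'

```text
time_s: 16.95
ee_pos: [495.1, 75.7, 282.6]
ee_rot: [-180.0, 0.2, 1.1]
force: [0.3, -0.9, -4.4]
gripper_width: 25.8
gripper_force: 25.0
```

move_arm --plan '[[[0,2.5,0],2.5,0.85],[[0,2.5,0],2.5,0.85],[[0,2.5,0],2.5,0.85],[[0,2.5,0],2.5,0.85],[[0,2.5,0],2.5,0.85]]'

```text
time_s: 17.45
ee_pos: [494.9, 200.5, 282.5]
ee_rot: [180.0, 0.2, 13.6]
force: [-0.9, -0.4, -3.3]
gripper_width: 26.2
gripper_force: 25.0
```

move_arm --plan '[[[-0.5,2.5,0],2.5,0.85],[[-0.8,2.5,0],2.5,0.85],[[-0.8,2.5,0],2.5,0.85],[[-0.8,2.5,0],2.5,0.85],[[-0.8,2,0],2,0.85]]'

```text
time_s: 17.95
ee_pos: [457.3, 320.7, 282.3]
ee_rot: [-180.0, 0.2, 25.6]
force: [0.4, 0.1, -4.2]
gripper_width: 25.9
gripper_force: 25.0
```

move_arm --plan '[[[-0.5,1.5,0],0,0.85],[[-0.1,0.5,0],0,0.85],[[0,0,0],0,0.85],[[0,0,0],0,0.85],[[0,0,0],0,0.85]]'

```text
time_s: 18.45
ee_pos: [453.3, 337.6, 284.5]
ee_rot: [180.0, 0.0, 25.3]
force: [-0.3, -0.5, -4.0]
gripper_width: 25.6
gripper_force: 25.0
```

```bash
python3 - <<'E'
from w import *
import m
p,C=wrist("w4")
print("nb",nestrect(p,C,(452.6,338.3)))
for c in ["scene","side"]:
    p=env.grab_frame(c); C=cloud(p); cp=cam(p)[3]
    for z0 in (165,215):
        P=near(C,(452,338),45,z0,z0+30)
        m.s0=(P[:,:2].mean(0)-cp[:2]); m.s0*=15/np.linalg.norm(m.s0)
        print(c,z0,len(P),circ(P,24) if len(P)>15 else 0)
E
```

```text
18.5 [453.3 337.7 284.5] [180.    0.   25.3] 25.7 [ 0.  -0.2 -3.9]
nb (3360, (array([452.9, 338.4]), array([135.3, 103. ]), 1.8), np.float64(12.8))
scene 165 210 (array([451.3, 337.9]), 0.71)
scene 215 248 (array([451. , 337.6]), 0.81)
side 165 152 (array([452.4, 336.4]), 1.58)
side 215 165 (array([451.9, 335.5]), 1.57)
```

Nicely centred and vertical. Lowering to base height 4 mm, which puts the TCP at about 134.5.

move_arm --plan '[[[0,0,-1.5],0,0.85],[[0,0,-3],0,0.85],[[0,0,-3],0,0.85],[[0,0,-3],0,0.85],[[0,0,-2],0,0.85]]'

```text
time_s: 19.1
ee_pos: [452.3, 337.4, 157.5]
ee_rot: [180.0, 0.2, 25.4]
force: [-0.1, -0.3, -3.6]
gripper_width: 26.0
gripper_force: 25.0
```

move_arm --plan '[[[0,0,-1],0,0.85],[[0,0,-0.6],0,0.85],[[0,0,-0.3],0,0.85],[[0,0,0],0,0.85],[[0,0,0],0,0.85]]'

```text
time_s: 19.6
ee_pos: [453.6, 338.9, 141.5]
ee_rot: [-180.0, -0.1, 25.4]
force: [0.2, -0.5, -4.1]
gripper_width: 25.9
gripper_force: 25.0
```

move_arm --plan '[[[0,0,-0.2],0,0.85],[[0,0,-0.2],0,0.85],[[0,0,0],0,0.85],[[0,0,0],0,0.85]]'

```text
time_s: 20.0
ee_pos: [453.0, 338.5, 136.5]
ee_rot: [180.0, 0.0, 25.4]
force: [0.3, -0.2, -4.7]
gripper_width: 25.8
gripper_force: 25.0
```

move_arm --plan '[[[0,0,-0.1],0,0.85],[[0,0,0],0,0.85],[[0,0,0],0,0.85]]'

```text
time_s: 20.3
ee_pos: [453.0, 338.5, 135.5]
ee_rot: [180.0, -0.0, 25.4]
force: [0.9, 0.3, -3.1]
gripper_width: 25.7
gripper_force: 25.0
```

move_arm --plan '[[[0,0,-0.1],0,0.85],[[0,0,0],0,0.85],[[0,0,0],0,0.85]]'

```text
time_s: 20.6
ee_pos: [453.0, 338.5, 134.4]
ee_rot: [180.0, 0.0, 25.4]
force: [0.5, 0.2, -4.2]
gripper_width: 26.0
gripper_force: 25.0
```

move_arm --plan '[[[0,0,-0.05],0,0.85],[[0,0,0],0,0.85],[[0,0,0],0,0.85]]'

```text
time_s: 20.9
ee_pos: [453.1, 338.6, 134.4]
ee_rot: [-180.0, -0.0, 25.4]
force: [0.2, 0.1, -0.6]
gripper_width: 26.2
gripper_force: 25.0
```

move_arm --plan '[[[0,0,0],0,0.7],[[0,0,0],0,0.6],[[0,0,0],0,0.4],[[0,0,0],0,0.2],[[0,0,0],0,0]]'

```text
time_s: 21.4
ee_pos: [453.1, 338.5, 134.0]
ee_rot: [180.0, -0.0, 25.4]
force: [1.1, -0.3, -0.6]
gripper_width: 56.6
gripper_force: 0.0
```

move_arm --plan '[[[0,0,0],0,0],[[0,0,0],0,0],[[0,0,0],0,0],[[0,0,1],0,0],[[0,0,3],0,0]]'

```text
time_s: 21.9
ee_pos: [451.5, 337.4, 172.3]
ee_rot: [179.9, 0.4, 25.4]
force: [0.4, 0.2, 0.2]
gripper_width: 91.1
gripper_force: 0.0
```

move_arm --plan '[[[0,0,4],0,0],[[0,0,4],0,0],[[0,0,2],0,0],[[0,0,0],0,0],[[0,0,0],0,0]]'

```text
time_s: 22.4
ee_pos: [452.8, 338.3, 273.9]
ee_rot: [180.0, -0.0, 25.4]
force: [0.6, -0.6, -0.6]
gripper_width: 91.4
gripper_force: 0.0
```

```bash
python3 - <<'E'
from w import *
p,C=wrist("w5")
P=near(C,(453,338),45,170,190); print(len(P),rect(P),np.median(P[:,2]))
print(nestrect(p,C,(453,338)))
E
```

```text
22.45 [452.4 338.1 272.9] [1.80e+02 1.00e-01 2.54e+01] 90.9 [ 0.4 -0.6  0. ]
638 (array([452. , 338.2]), array([26.2, 26.2]), 80.4) 178.6671239589988
(4206, (array([452.8, 338.3]), array([135.6, 102.9]), 1.6), np.float64(12.8))
```

View pics/w5.png

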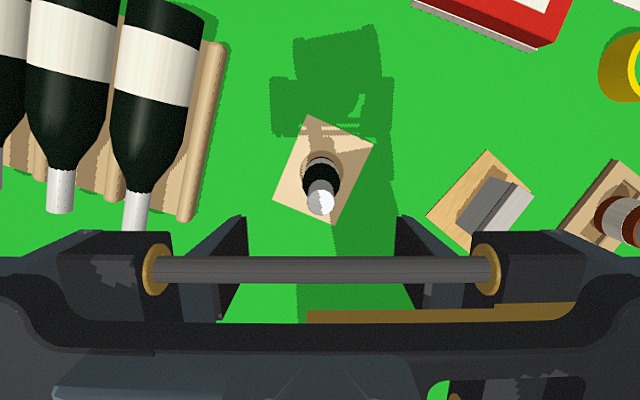

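The bottle is upright in the round pocket: its neck top is at (320,200) and its height reads about 179. Next is the jar.

move_arm --plan '[[[0.8,-2.8,0],-4,0],[[0.8,-2.8,0],-4,0],[[0.8,-2.8,0],-4,0],[[0.8,-2.8,0],-4,0],[[0.8,-2.8,0],-4,0]]'

```text
time_s: 22.95
ee_pos: [492.3, 197.1, 271.9]
ee_rot: [179.9, 0.2, 5.2]
force: [0.6, 0.0, -0.0]
gripper_width: 91.2
gripper_force: 0.0
```

move_arm --plan '[[[0.8,-2.8,0],-4,0],[[0.8,-2.8,0],-4,0],[[0.8,-2.8,0],-4,0],[[0.8,-2.8,0],-4,0],[[0.8,-2.8,0],-4,0]]'

```text
time_s: 23.45
ee_pos: [532.3, 57.2, 271.9]
ee_rot: [179.9, 0.2, -14.8]
force: [0.2, -0.3, 0.3]
gripper_width: 91.6
gripper_force: 0.0
```

move_arm --plan '[[[0.8,-2.8,0],-4,0],[[0.8,-2.8,0],-4,0],[[0.8,-2.8,0],-4,0],[[0.8,-2.8,0],-4,0],[[0.8,-2.8,0],-4,0]]'

```text
time_s: 23.95
ee_pos: [572.3, -82.6, 271.8]
ee_rot: [179.9, 0.2, -34.8]
force: [0.5, -0.4, 0.6]
gripper_width: 91.5
gripper_force: 0.0
```

move_arm --plan '[[[0.8,-2.8,0],-4,0],[[1.2,-0.3,-2],0,0],[[0,0,-2],0,0],[[0,0,0],0,0],[[0,0,0],0,0]]'

```text
time_s: 24.45
ee_pos: [592.4, -112.3, 232.8]
ee_rot: [179.9, 0.2, -38.6]
force: [-0.6, 0.1, 0.8]
gripper_width: 91.1
gripper_force: 0.0
```

```bash
python3 - <<'E'
from w import *
p,C=wrist("w6")
s=env.state(); print(s["qpos"].round(), (R.from_euler('xyz',s["ee_rot"],degrees=True).inv().apply(np.array(p["position"])-s["ee_pos"])).round())
P=near(C,(592,-113),50,86,102); print("lid",len(P),rect(P),np.median(P[:,2]))
print("nt",nestrect(p,C,(594,-111)),"nj",nestrect(p,C,(440,-328)))
for n in ["scene"]:
    p=np.load(n+".npy",allow_pickle=True).item()
    for l in ["carton","tape"]: print(l,[(at_z(p,[r["point"]],0)[0,:2].round()) for r in env.landmark_of(env.grab_frame("scene"),l)][:2])
E
```

```text
24.5 [ 592.9 -112.3  233.9] [180.    0.  -38.6] 90.9 [ 0.5 -0.2  0.3]
[-12.  20.  84.  -0.  76. 117.] [  71.    1. -168.]
lid 2456 (array([ 592.8, -112.8]), array([59.4, 59.5]), 52.7) 94.84298823453886
nt (4039, (array([ 594.2, -109.8]), array([103.1, 135.8]), 84.4), np.float64(12.8)) nj (4983, (array([ 439.5, -327.7]), array([138.5, 105.1]), 10.6), np.float64(12.9))
carton [array([ 757., -207.])]
tape [array([790.,  -3.])]
```

move_arm --plan '[[[0,0,-4],0,0],[[0,0,-4],0,0],[[0,0,-3],0,0],[[0,0,-3],0,0],[[0,0,-2],0,0]]'

```text
time_s: 25.2
ee_pos: [592.3, -112.2, 72.5]
ee_rot: [180.0, 0.1, -38.6]
force: [0.1, 0.1, -0.7]
gripper_width: 91.3
gripper_force: 0.0
```

move_arm --plan '[[[0,0,-2],0,0],[[0,0,-1.4],0,0],[[0,0,0],0,0],[[0,0,0],0,0.1],[[0,0,0],0,0.2]]' --squeeze 25

```text
time_s: 25.7
ee_pos: [594.0, -112.7, 41.3]
ee_rot: [-179.9, -0.1, -38.6]
force: [-0.3, 0.2, -0.6]
gripper_width: 78.1
gripper_force: 0.0
```

move_arm --plan '[[[0,0,0],0,0.3],[[0,0,0],0,0.4],[[0,0,0],0,0.4],[[0,0,0],0,0.4],[[0,0,0],0,0.4]]'

```text
time_s: 26.2
ee_pos: [593.6, -112.7, 41.0]
ee_rot: [-180.0, -0.1, -38.6]
force: [-0.4, 0.6, 5.6]
gripper_width: 65.7
gripper_force: 25.0
```

move_arm --plan '[[[0,0,0.5],0,0.4],[[0,0,1],0,0.4],[[0,0,2],0,0.4],[[0,0,2],0,0.4],[[0,0,2],0,0.4]]'

```text
time_s: 26.7
ee_pos: [592.5, -112.4, 115.5]
ee_rot: [180.0, 0.1, -38.6]
force: [0.5, -0.4, -3.3]
gripper_width: 65.3
gripper_force: 25.0
```

move_arm --plan '[[[0,-0.5,0.5],0,0.4],[[0,-1.5,0],0,0.4],[[0,-2.5,0],-2.5,0.4],[[0,-2.5,0],-2.5,0.4],[[0,-2.5,0],-2.5,0.4]]'

```text
time_s: 27.2
ee_pos: [591.8, -209.2, 118.2]
ee_rot: [179.9, 0.1, -46.2]
force: [0.6, 0.2, -3.2]
gripper_width: 66.1
gripper_force: 25.0
```

move_arm --plan '[[[0,-2.5,0],-2.5,0.4],[[0,-2.5,0],-2.5,0.4],[[0,-2.5,0],-2.5,0.4],[[0,-2,0],-2.5,0.4],[[-0.5,-1.5,0],-2.5,0.4]]'

```text
time_s: 27.7
ee_pos: [587.4, -319.5, 118.5]
ee_rot: [179.9, 0.1, -58.8]
force: [0.3, 0.4, -3.2]
gripper_width: 65.7
gripper_force: 25.0
```

move_arm --plan '[[[-1.5,-1,0],-2.5,0.4],[[-2.2,0,0],-2.5,0.4],[[-2.5,0,0],0,0.4],[[-2.5,0,0],0,0.4],[[-2.5,0,0],0,0.4]]'

```text
time_s: 28.2
ee_pos: [473.6, -326.7, 119.8]
ee_rot: [180.0, 0.1, -63.7]
force: [-0.4, -1.1, -3.7]
gripper_width: 65.8
gripper_force: 25.0
```

move_arm --plan '[[[-2,0,0],0,0.4],[[-1.2,0,0],0,0.4],[[-0.4,0,0],0,0.4],[[0,0,0],0,0.4],[[0,0,0],0,0.4]]'

```text
time_s: 28.7
ee_pos: [440.9, -327.7, 120.2]
ee_rot: [-180.0, -0.1, -63.6]
force: [0.2, -0.1, -4.0]
gripper_width: 65.7
gripper_force: 25.0
```

```bash
python3 - <<'E'
from w import *
import m
p,C=wrist("w7")
print("nj",nestrect(p,C,(440,-328)))
P=near(C,(440,-328),50,160,185); print("lid",len(P),rect(P),np.median(P[:,2]))
p=env.grab_frame("side"); C=cloud(p); cp=cam(p)[3]
P=near(C,(440,-328),55,95,150); m.s0=(P[:,:2].mean(0)-cp[:2]); m.s0*=20/np.linalg.norm(m.s0); print(len(P),circ(P,33)); save(p,"s7.png")
E
```

```text
28.75 [ 440.9 -327.6  120.1] [-180.    -0.   -63.6] 65.6 [ 0.7  0.8 -2.9]
nj (6168, (array([ 440.5, -332.6]), array([135.8,  95.1]), 10.7), np.float64(12.8))
lid 9034 (array([ 442.9, -333.9]), array([90.5, 46.6]), 27.5) 173.8599170065247
805 (array([ 440.7, -329.4]), 2.42)
```

move_arm --plan '[[[-0.1,-0.05,-1.5],0,0.4],[[0,0,-2.5],0,0.4],[[0,0,-2],0,0.4],[[0,0,-1],0,0.4],[[0,0,-0.5],0,0.4]]'

```text
time_s: 29.3
ee_pos: [439.2, -327.7, 44.0]
ee_rot: [180.0, 0.1, -63.6]
force: [-0.6, 0.5, -2.7]
gripper_width: 65.3
gripper_force: 25.0
```

move_arm --plan '[[[0,0,-0.5],0,0.4],[[0,0,-0.3],0,0.4],[[0,0,-0.2],0,0.4],[[0,0,0],0,0.4],[[0,0,0],0,0.4]]'

```text
time_s: 29.8
ee_pos: [439.2, -328.2, 35.4]
ee_rot: [-180.0, -0.0, -63.6]
force: [-0.0, -0.6, -3.9]
gripper_width: 66.0
gripper_force: 25.0
```

move_arm --plan '[[[0,0,-0.2],0,0.4],[[0,0,0],0,0.4],[[0,0,0],0,0.4]]'

```text
time_s: 30.1
ee_pos: [439.0, -328.0, 33.0]
ee_rot: [180.0, -0.0, -63.6]
force: [-0.4, 0.7, -2.8]
gripper_width: 65.9
gripper_force: 25.0
```

move_arm --plan '[[[0,0,-0.1],0,0.4],[[0,0,0],0,0.4],[[0,0,0],0,0.4]]'

```text
time_s: 30.4
ee_pos: [439.0, -328.0, 31.9]
ee_rot: [180.0, 0.0, -63.6]
force: [-0.1, -1.1, -3.0]
gripper_width: 65.9
gripper_force: 25.0
```

move_arm --plan '[[[0,0,-0.1],0,0.4],[[0,0,0],0,0.4],[[0,0,0],0,0.4]]'

```text
time_s: 30.7
ee_pos: [439.2, -328.1, 31.1]
ee_rot: [-180.0, -0.0, -63.6]
force: [0.6, 0.4, -2.9]
gripper_width: 65.6
gripper_force: 25.0
```

move_arm --plan '[[[0,0,-0.1],0,0.4],[[0,0,0],0,0.4],[[0,0,0],0,0.4]]'

```text
time_s: 31.0
ee_pos: [439.1, -328.1, 31.0]
ee_rot: [-180.0, -0.0, -63.6]
force: [-1.6, 1.6, 5.3]
gripper_width: 65.4
gripper_force: 25.0
```

move_arm --plan '[[[0,0,-0.05],0,0.4],[[0,0,0],0,0.4],[[0,0,0],0,0.4]]'

```text
time_s: 31.3
ee_pos: [439.1, -328.1, 31.0]
ee_rot: [-180.0, -0.0, -63.6]
force: [-3.2, 2.2, 8.5]
gripper_width: 65.5
gripper_force: 25.0
```

move_arm --plan '[[[0,0,0.1],0,0.4],[[0,0,0],0,0.25],[[0,0,0],0,0.15],[[0,0,0],0,0],[[0,0,0],0,0]]'

```text
time_s: 31.8
ee_pos: [439.1, -328.1, 30.4]
ee_rot: [180.0, -0.0, -63.6]
force: [0.1, -0.1, -0.2]
gripper_width: 88.9
gripper_force: 0.0
```

move_arm --plan '[[[0,0,0],0,0],[[0,0,0],0,0],[[0,0,1],0,0],[[0,0,3],0,0],[[0,0,4],0,0]]'

```text
time_s: 32.3
ee_pos: [437.9, -327.2, 110.4]
ee_rot: [179.9, 0.2, -63.6]
force: [0.0, -0.4, 0.4]
gripper_width: 91.1
gripper_force: 0.0
```

move_arm --plan '[[[0,0,4],0,0],[[0,0,4],0,0],[[0,0,4],0,0],[[0,0,4],0,0],[[0,0,4],0,0]]'

```text
time_s: 32.8
ee_pos: [438.6, -327.7, 313.2]
ee_rot: [-180.0, -0.1, -63.6]
force: [0.5, -0.1, -0.4]
gripper_width: 91.3
gripper_force: 0.0
```

```bash
python3 - <<'E'
from w import *
p,C=wrist("w8")
P=near(C,(440,-328),50,70,100); print("lid",len(P),rect(P),np.median(P[:,2]))
print("nj",nestrect(p,C,(440,-328)))
E
```

```text
32.85 [ 441.  -329.6  320.5] [-179.6   -0.8  -63.6] 91.2 [ 2.5 -1.5  4.3]
lid 1534 (array([ 437.6, -328.6]), array([59.3, 59.7]), 24.8) 84.79310196007813
nj (3205, (array([ 439.2, -328. ]), array([135.7, 103.7]), 10.7), np.float64(12.8))
```

View pics/w8.png

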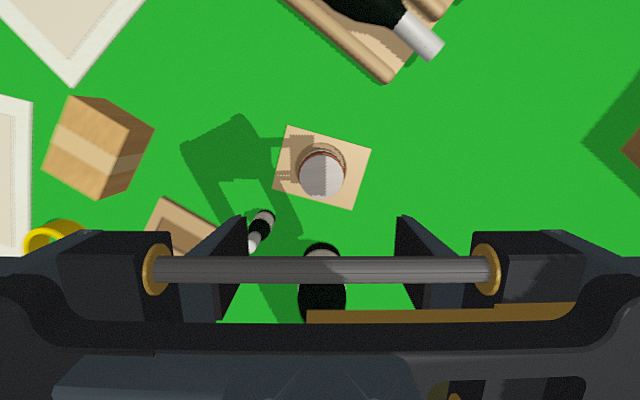

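The jar sits down in the large round pocket at (322,172), with its lid top reading about 85. Now back to the tin.

move_arm --plan '[[[0.5,2.8,0],3.8,0],[[0.5,2.8,0],3.8,0],[[0.5,2.8,0],3.8,0],[[0.5,2.8,0],3.8,0],[[0.5,2.8,0],3.8,0]]'

```text
time_s: 33.35
ee_pos: [463.8, -186.8, 311.0]
ee_rot: [-180.0, -0.0, -44.5]
force: [0.2, -0.4, 0.0]
gripper_width: 91.3
gripper_force: 0.0
```

move_arm --plan '[[[0.5,2.8,0],3.8,0],[[0.5,2.8,0],3.8,0],[[0.5,2.8,0],3.8,0],[[0.5,2.8,0],3.8,0],[[0.5,2.8,0],3.8,0]]'

```text
time_s: 33.85
ee_pos: [488.8, -46.8, 311.0]
ee_rot: [-180.0, -0.0, -25.4]
force: [1.0, -1.1, -0.6]
gripper_width: 91.0
gripper_force: 0.0
```

move_arm --plan '[[[0.5,2.8,0],3.8,0],[[0.5,2.8,-1],3.8,0],[[0.5,2.8,-2],3.8,0],[[0.5,2.8,-2],3.8,0],[[0.4,2.8,-2],4.6,0]]'

```text
time_s: 34.35
ee_pos: [513.0, 93.1, 240.4]
ee_rot: [-180.0, -0.1, -5.6]
force: [0.1, -0.3, 0.7]
gripper_width: 91.3
gripper_force: 0.0
```

move_arm --plan '[[[0,0,-1],0,0],[[0,0,0],0,0],[[0,0,0],0,0],[[0,0,0],0,0]]'

```text
time_s: 34.75
ee_pos: [513.5, 91.2, 231.7]
ee_rot: [-180.0, -0.1, -5.9]
force: [-0.9, 0.2, 0.3]
gripper_width: 91.3
gripper_force: 0.0
```

```bash
python3 - <<'E'
from w import *
p,C=wrist("w9")
P=near(C,(513,92),80,60,85); print("tin",len(P),rect(P),np.median(P[:,2]))
print("nt",nestrect(p,C,(594,-111)))
for c in ["scene","side"]:
    p=env.grab_frame(c); C=cloud(p); print(nestrect(p,C,(594,-111)))
    g=p["frame"]
    # pocket (dark floor) centre
    m=(abs(C[...,0]-594)<64)&(abs(C[...,1]+111)<46)&(C[...,2]<8.5)&(C[...,2]>0); print(c,"pocket",m.sum(),rect(C[m]) if m.sum()>5 else 0)
E
```

```text
34.8 [513.5  91.2 231.7] [-1.8e+02 -1.0e-01 -5.9e+00] 91.0 [0.3 0.3 1. ]
tin 2075 (array([513. ,  91.7]), array([31.6, 89.5]), 84.0) 72.76708019331886
nt (6181, (array([ 594.1, -109.6]), array([105.2, 135.8]), 84.1), np.float64(12.9))
(1141, (array([ 594.1, -109.7]), array([107.4, 137.6]), 83.7), np.float64(15.7))
scene pocket 437 (array([ 598.1, -109.7]), array([119.2,  88.2]), 0.4)
(1109, (array([ 594.4, -114.3]), array([105.2, 131.8]), 84.5), np.float64(13.6))
side pocket 465 (array([ 588.3, -120.8]), array([ 74.9, 114. ]), 88.4)
```

move_arm --plan '[[[0,0,-4],0,0],[[0,0,-4],0,0],[[0,0,-4],0,0],[[0,0,-3],0,0],[[0,0,-2],0,0]]'

```text
time_s: 35.4
ee_pos: [512.0, 91.5, 58.6]
ee_rot: [180.0, 0.1, -5.8]
force: [0.1, 0.2, 0.2]
gripper_width: 91.2
gripper_force: 0.0
```

move_arm --plan '[[[0,0,-1.5],0,0],[[0,0,-1.4],0,0],[[0,0,0],0,0],[[0,0,0],0,0.2],[[0,0,0],0,0.4]]' --squeeze 20

```text
time_s: 35.9
ee_pos: [513.9, 92.0, 32.5]
ee_rot: [-180.0, -0.1, -5.8]
force: [0.4, 0.5, -0.3]
gripper_width: 78.6
gripper_force: 0.0
```

move_arm --plan '[[[0,0,0],0,0.6],[[0,0,0],0,0.7],[[0,0,0],0,0.8],[[0,0,0],0,0.8],[[0,0,0],0,0.8]]'

```text
time_s: 36.4
ee_pos: [513.0, 92.0, 31.5]
ee_rot: [180.0, -0.0, -5.8]
force: [0.2, -0.2, 0.2]
gripper_width: 37.9
gripper_force: 0.0
```

move_arm --plan '[[[0,0,0],0,0.8],[[0,0,0],0,0.8],[[0,0,0],0,0.8]]'

```text
time_s: 36.7
ee_pos: [513.0, 92.0, 31.5]
ee_rot: [180.0, 0.0, -5.8]
force: [0.1, 0.6, 1.1]
gripper_width: 30.1
gripper_force: 20.0
```

move_arm --plan '[[[0,0,0.5],0,0.8],[[0,0,1.5],0,0.8],[[0,0,2],0,0.8],[[0,0,1.5],0,0.8],[[0,0,0.5],0,0.8]]'

```text
time_s: 37.2
ee_pos: [513.9, 92.1, 93.0]
ee_rot: [-180.0, -0.2, -5.8]
force: [-0.8, -0.0, -2.2]
gripper_width: 29.8
gripper_force: 20.0
```

move_arm --plan '[[[0.4,-1,0],0,0.8],[[0.8,-2,0],0,0.8],[[1,-2.5,0],0,0.8],[[1,-2.5,0],0,0.8],[[1,-2.5,0],0,0.8]]'

```text
time_s: 37.7
ee_pos: [554.7, -14.7, 90.2]
ee_rot: [180.0, 0.1, -5.8]
force: [1.5, -0.1, -1.4]
gripper_width: 30.1
gripper_force: 20.0
```

move_arm --plan '[[[1,-2.5,0],0,0.8],[[1,-2.5,0],0,0.8],[[1,-2.3,0],0,0.8],[[0.6,-1.6,0],0,0.8],[[0.3,-0.8,0],0,0.8]]'

```text
time_s: 38.2
ee_pos: [593.9, -111.7, 90.4]
ee_rot: [180.0, 0.1, -5.9]
force: [-0.6, -0.5, -1.6]
gripper_width: 30.0
gripper_force: 20.0
```

move_arm --plan '[[[0,0,-1],0,0.8],[[0,0,-1],0,0.8],[[0,0,0],0,0.8],[[0,0,0],0,0.8],[[0,0,0],0,0.8]]'

```text
time_s: 38.7
ee_pos: [594.1, -109.4, 71.7]
ee_rot: [180.0, -0.0, -5.7]
force: [0.3, -0.1, -1.7]
gripper_width: 30.2
gripper_force: 20.0
```

```bash
python3 - <<'E'
from w import *
p,C=wrist("w10")
print("nt",nestrect(p,C,(594,-110)))
P=near(C,(594,-110),70,100,125); print("tin top",len(P),rect(P))
p=env.grab_frame("side"); cv2.imwrite("pics/s10.png",cv2.resize(p["frame"][150:300,250:400,::-1],None,fx=4,fy=4))
E
```

```text
38.75 [ 594.2 -109.5   71.9] [180.   -0.   -5.8] 29.9 [ 0.7 -0.3 -3.3]
nt (8135, (array([ 617.2, -112. ]), array([103.8,  88.8]), 84.2), np.float64(12.8))
tin top 7654 (array([ 606.2, -110.7]), array([53.5, 65.8]), 84.1)
```

View pics/s10.png

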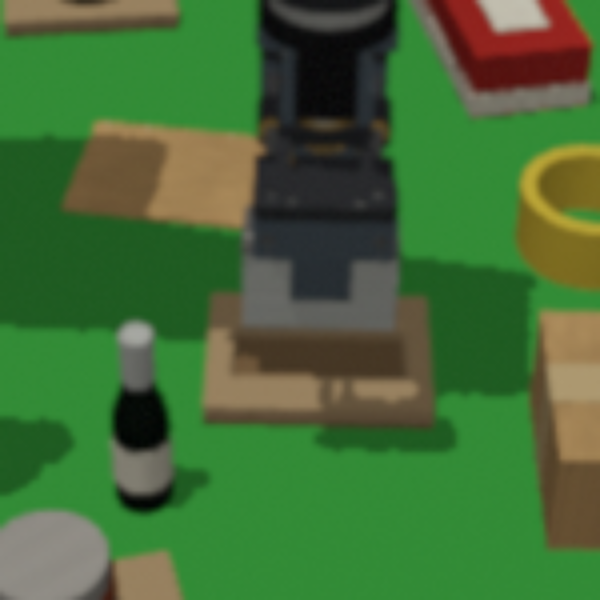

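The tin hangs over the oblong pocket at (320,300), aligned and centred. Lowering it.

move_arm --plan '[[[0,0,-1],0,0.8],[[0,0,-1],0,0.8],[[0,0,-0.7],0,0.8],[[0,0,-0.5],0,0.8],[[0,0,-0.3],0,0.8]]'

```text
time_s: 39.3
ee_pos: [593.6, -109.9, 35.5]
ee_rot: [-180.0, 0.1, -5.8]
force: [-0.1, -0.1, -1.5]
gripper_width: 30.2
gripper_force: 20.0
```

move_arm --plan '[[[0,0,-0.2],0,0.8],[[0,0,0],0,0.8],[[0,0,0],0,0.8],[[0,0,0],0,0.8]]'

```text
time_s: 39.7
ee_pos: [594.3, -110.1, 34.8]
ee_rot: [180.0, -0.0, -5.8]
force: [0.7, -0.3, -0.9]
gripper_width: 29.9
gripper_force: 20.0
```

move_arm --plan '[[[0,0,-0.1],0,0.8],[[0,0,0],0,0.8],[[0,0,0],0,0.8]]'

```text
time_s: 40.0
ee_pos: [594.0, -110.0, 33.5]
ee_rot: [180.0, 0.0, -5.8]
force: [-0.4, -0.7, -2.1]
gripper_width: 29.9
gripper_force: 20.0
```

move_arm --plan '[[[0,0,-0.1],0,0.8],[[0,0,0],0,0.8],[[0,0,0],0,0.8]]'

```text
time_s: 40.3
ee_pos: [594.0, -110.0, 32.4]
ee_rot: [180.0, 0.0, -5.8]
force: [-0.6, -0.7, -2.5]
gripper_width: 30.0
gripper_force: 20.0
```

move_arm --plan '[[[0,0,-0.1],0,0.8],[[0,0,0],0,0.8],[[0,0,0],0,0.8]]'

```text
time_s: 40.6
ee_pos: [594.1, -110.0, 31.5]
ee_rot: [180.0, -0.0, -5.8]
force: [0.5, -0.1, -0.7]
gripper_width: 30.0
gripper_force: 20.0
```

move_arm --plan '[[[0,0,-0.05],0,0.8],[[0,0,0],0,0.8],[[0,0,0],0,0.8]]'

```text
time_s: 40.9
ee_pos: [594.1, -110.0, 31.5]
ee_rot: [180.0, -0.0, -5.8]
force: [-2.1, 0.5, 3.9]
gripper_width: 30.3
gripper_force: 20.0
```

move_arm --plan '[[[0,0,0],0,0.7],[[0,0,0],0,0.5],[[0,0,0],0,0.3],[[0,0,0],0,0.1],[[0,0,0],0,0]]'

```text
time_s: 41.4
ee_pos: [594.0, -110.0, 30.7]
ee_rot: [180.0, 0.0, -5.8]
force: [-0.1, -0.3, 0.3]
gripper_width: 58.7
gripper_force: 0.0
```

move_arm --plan '[[[0,0,0],0,0],[[0,0,0],0,0],[[0,0,0],0,0],[[0,0,1],0,0],[[0,0,3],0,0]]'

```text
time_s: 41.9
ee_pos: [591.9, -109.6, 69.3]
ee_rot: [-180.0, 0.4, -5.8]
force: [0.1, -0.0, 0.4]
gripper_width: 91.1
gripper_force: 0.0
```

move_arm --plan '[[[0,0,4],0,0],[[0,0,4],0,0],[[0,0,4],0,0],[[0,0,4],0,0],[[0,0,3],0,0]]'

```text
time_s: 42.4
ee_pos: [594.4, -110.1, 265.0]
ee_rot: [180.0, -0.2, -5.8]
force: [1.0, 0.7, 0.6]
gripper_width: 91.2
gripper_force: 0.0
```

move_arm --plan '[[[0,0,0],0,0],[[0,0,0],0,0],[[0,0,0],0,0],[[0,0,0],0,0]]'

```text
time_s: 42.8
ee_pos: [593.3, -109.8, 259.4]
ee_rot: [-180.0, 0.2, -5.8]
force: [0.4, 0.1, 0.1]
gripper_width: 91.1
gripper_force: 0.0
```

```bash
python3 - <<'E'
from w import *
p,C=wrist("w11")
print("nt",nestrect(p,C,(594,-110)))
P=near(C,(594,-110),70,60,90); print("tin top",len(P),rect(P),np.median(P[:,2]))
p=env.grab_frame("side"); save(p,"s11.png")
E
```

```text
42.85 [ 593.4 -109.9  259.6] [-180.     0.2   -5.8] 91.1 [-0.7 -0.1  0.4]
nt (4305, (array([ 594.1, -109.9]), array([103.6, 135.3]), 84.4), np.float64(12.8))
tin top 1808 (array([ 594.1, -111. ]), array([31.4, 90.1]), 84.8) 72.79171436654568
```

View pics/s11.png

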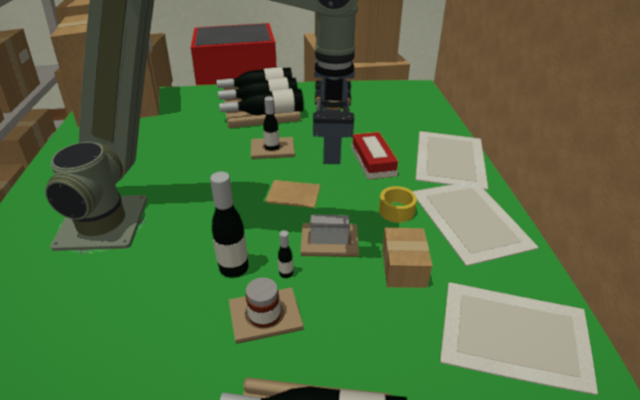

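The bottle (271,130), jar (263,303) and tin (329,230) are all upright in their own nests. The pad is empty, the bystanders are where they were, and the arm is clear.

```bash
python3 -c "
from workcell import env
print(env.job_done())"
```

```text
the job is handed in; nothing more can be done
None
```

The bottle, jar and tin each stand upright and fully down in their own nests, with the tin parked on the pad first; the job was handed in at about 43 s and the hand-in call returned no verdict.

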